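# Roll the fluted roller onto the start line

## Task

Two wooden texture rollers lie on the board, one on each side of the straight line scored across it. With the fingertips on its upper half, push the thick roller so that it rolls, not slides, until it lies at rest along the line, centred over it, ready for the next slab. Push it lightly, do not grip or lift it, and leave the thin roller and everything else where it is.

Things in the scene. Friction and masses are not known exactly. Their poses are not given: they have to be found in the camera images.
- thick_roller: thick wooden roller: solid cylinder, diameter 50, length 120 mm, smooth (flutes only drawn), with a knob 20 mm wide and 20 mm long on each end; 0.25 kg. Lies beside the line, on its near or far side, about parallel to it. Origin at its centre, 25 mm above the board; y along the cylinder; x, z turn as it rolls. Let go at a crawl it stops in a few mm. A tip on its top that does not slip moves it half as far as itself.
- thin_roller: thin wooden roller, 28 mm in diameter, 120 mm long, with small end knobs, lying on the board on the other side of the line; origin at its centre, y axis along it. Must stay where it is.
- start_line: the start line: a straight dark line 4 mm wide and 190 mm long across the board, with a 30 mm tick across each end, flush with the board. Origin at its middle, on the board's top surface (12 mm above the table); its y axis runs along the line, its x axis across it, away from the robot.
- roll_board: brown square board, 354 x 356 x 12 mm, fixed to the table; origin under its centre; its x axis points away from the robot
- clay_fish: flat clay fish, 69 x 73 x 8 mm, lying on the board near its left edge; origin at the centre of its underside; bystander
- clay_elephant: flat clay elephant, 74 x 56 x 7 mm, lying on the board near its right edge; origin at the centre of its underside; bystander
- glaze_jar: jar with black lid, 51 mm in diameter, 60 mm high, standing left of the board; origin under its centre; bystander
- timer: wind-up timer, 63 mm in diameter, 43 mm high, standing right of the board; origin under its centre; bystander

How it is judged:
On the way, in this order (a step that is already met when the one before it is completed fails the run):
1. the thick roller has turned a good quarter turn or more: it rolls and is not slid (angle between thick_roller's own z axis and vertical above 1.6 rad).
2. the thick roller lies centred over the line (x of thick_roller in the frame of start_line between -0.01 and 0.01 m), for 0.2 s.
At the end, for the whole second after the job is handed in: the thick roller's axis is within 10 mm of the line across it and 50 mm of its middle along it, parallel to it within 0.15 rad (9 degrees), resting on the board, at rest (all of step 2 and y of thick_roller in the frame of start_line between -0.05 and 0.05 m and z of thick_roller in the frame of roll_board between -0.042 and 0.042 m and angle between the y axis of thick_roller and the y axis of start_line, either way round below 0.15 rad and linear speed of thick_roller below 0.01 m/s); the robot touches nothing.
It fails at once if the thick roller is lifted more than 8 mm off the board (z of thick_roller in the frame of start_line above 0.033 m).
It fails at once if the fingers press the thick roller with more than 60 N (contact force between the fingers and thick_roller above 60 N).
It fails at once if the fingers touch the thick roller while reaching down beside its lower half (as in a grip) (contact force between the fingers and thick_roller above 1 N and height (world z) of the grasp point below 0.05 m).
It fails at once if the thin roller is moved more than 15 mm (distance of thin_roller from where it was at the start of the episode above 0.015 m).
It fails at once if a bystander (fish, elephant, jar, timer) is moved more than 15 mm (distance of any of clay_fish, clay_elephant, glaze_jar, timer from where it was at the start of the episode above 0.015 m).
It also fails if it takes over 48 s, if anything falls off the work surface, if the arm or the gripper's body presses on something with over 40 N, if the wrist force passes 120 N, or if a joint passes its speed limit or range.

## Robot

A 6-joint arm with a two-finger parallel gripper is mounted at the origin on a cart in front of the work surface, level with it; the furniture and walls round the work are solid. World frame = base frame: x ahead of the robot, y to its left, z up, the work surface at z = 0. Lengths are in m, angles in rad, forces in N, time in s.
With the tool pointing down it reaches from about 0.375 to 0.9 m from the base axis. Payload 3.1 kg.
Tool frame: the origin (TCP) lies midway between the tips of the shut fingers; the grasp point (between the pads) lies robot.grip_point_offset behind it (robot.grip_point_offset is the distance from the TCP to the grasp point, in m); z points along the fingers, y is the direction in which the jaws open and shut (so a half turn about z gives the same grasp; the last joint's range is limited). The gripper opens to 87 mm and grips with 3 to 60 N. Pads are 19 mm wide; open, the fingers measure 117 mm over their backs; the gripper's body (75 mm by 190 mm) begins 51 mm behind the grasp point.
Start: joints at [-1.345, 0.527, 1.433, -0, 1.181, -0.178], TCP at [0.246, -0.575, 0.223] pointing down, gripper open.
Joint ranges: [-3.08, 3.08], [-0.75, 2.2], [0.22, 2.44], [-1.43, 4.57], [0, 2.65], [-2.85, 2.85]. Speed limits (rad/s): [2.79, 2.79, 3.14, 3.14, 3.14, 3.14].

## Interface

Orientations are given as a unit quaternion [x, y, z, w].
In Python, from rig import robot, cams, hand_in gives the robot as it stands. The module is installed in compiled form; this text tells all that it offers.
- The arm moves only by the tool send_rows, never from a script. Its argument "steps" is one flat list of numbers, 5 for each row, row after row: the finger opening in m, from 0 to 0.087, then the shift along the tool's x, y, z in m, then the turn about the tool's z in rad. A call has 1 to 8 rows; each row is the pose to reach, as a shift and turn from the pose measured when the call began, along the tool's axes at that moment; what a row does not reach only later rows make up. A row lasts 1/8 s, in which the tool goes at most 62.5 mm and 10.7 degrees, less where a joint would pass 70% of its speed; a pose out of reach is approached as far as the arm can. A call with a gripper value outside its range is refused whole. The fingers move at their own pace and stop on an object; "force" is the grip in N (left out, the last holds). Time passes only in rows, so rows that repeat a pose let the fingers close. It gives the time, the measured TCP pose, the force and the opening at its end, in the units of the state.
- robot.get_obs(): the state, without advancing time (a new reading comes with each control period).
- cams.camera(name): name is "scene" or "top" or "wrist"; returns a dict with "color" (400x640x3 uint8, red, green, blue), "range_z" (400x640 float32, m along the optical axis (not along the pixel's ray), 0 where there is no reading), "intrinsics" (3x3 intrinsics, pixels), "k1" (the pictures are not rectified: a ray, as slopes to the right and down, at radius r is drawn at 1 + k1 r^2 times it, then the intrinsics apply), "extrinsics" (4x4, takes a point from camera to world coordinates). Camera axes: x right, y down, z forward; pixel columns grow to the right and rows downward; lengths in m; the calibration is good to about 2 mm. A picture is of the moment at which its call begins.
- hand_in(): hands the job in, once; it reports no verdict.
The state is a dict: "time": time; "q": joint angles; "joint_velocities": joint speeds; "joint_torque": joint torques, N m; "position": TCP position; "tool_rot": TCP orientation; "ft_force": force on the tool from outside, world axes, zero at the start; "moment": the same for the moment, N m; "grip_width": finger opening in m.
Only numpy, scipy, OpenCV 4.12 (cv2) and the standard library are available. Lean on these libraries where they do the work, as an engineer would, in place of code of your own. Each camera call takes 0.05 s, during which the arm holds its last target.

## Working session

There is one attempt and no reset: what is moved stays moved. The work goes in short steps, Python scripts to look and compute and a tool call to move; the robot and the scene stay as the last step left them, time stands still between calls to the robot, and variables do not carry over. Pictures are saved under pics/ and viewed, and the job is handed in when it is done.

Besides the shell and the picture viewer there is one more tool, called by a JSON object that holds its "method" and its "body", one argument or row to a line. send_rows: Moves the arm, as the interface text tells. Its arguments: {"type":"object","properties":{"steps":{"type":"array","items":{"type":"number"}},"force":{"type":"number"}},"required":["steps"]}

```bash
mkdir -p pics; python3 - <<'E'
from rig import robot, cams
import cv2,numpy as np
o=robot.get_obs()
for k,v in o.items(): print(k,np.round(v,4))
print(robot.grip_point_offset)
for n in("top","scene"):
    c=cams.camera(n); cv2.imwrite(f"pics/{n}0.png",c["color"][:,:,::-1]); np.savez(f"{n}0.npz",**c)
    print(n,c["intrinsics"],c["k1"],np.round(c["extrinsics"],3))
E
```

```text
time 0.0
q [-1.3455  0.5285  1.4339  0.      1.1814 -0.1785]
joint_velocities [ 0.0025 -0.0014 -0.0001 -0.0015  0.0005  0.0005]
joint_torque [ 2.00000e-04 -4.40038e+01 -1.76593e+01  6.33000e-02  5.81000e-02
 -2.00000e-04]
position [ 0.2454 -0.574   0.2216]
tool_rot [ 0.9797  0.2005 -0.     -0.0011]
ft_force [-0.6734  0.1767 -0.2051]
moment [-0.0209  0.0377 -0.0285]
grip_width 0.0871
0.0187
top [[459.21202083   0.         315.20483294]
 [  0.         459.21202083 207.76597741]
 [  0.           0.           1.        ]] -0.025263971199087333 [[ 0.02  -0.99   0.141  0.434]
 [-1.    -0.023 -0.019 -0.   ]
 [ 0.023 -0.141 -0.99   1.286]
 [ 0.     0.     0.     1.   ]]
scene [[462.95216266   0.         312.36005816]
 [  0.         462.95216266 206.50695459]
 [  0.           0.           1.        ]] -0.0557940431806625 [[ 0.471 -0.474  0.744 -0.524]
 [-0.882 -0.237  0.407 -0.641]
 [-0.017 -0.848 -0.529  0.861]
 [ 0.     0.     0.     1.   ]]
```

View pics/top0.png

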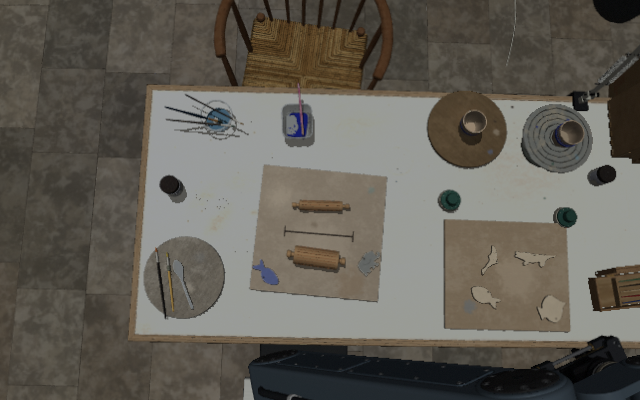

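View pics/scene0.png

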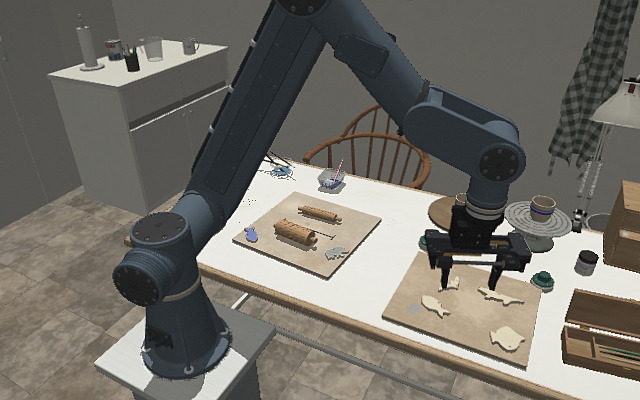

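The top view shows the thick roller near (316,258) on the robot's side of the line. The line runs from (285,232) to (353,237), and the thin roller is at (321,206) on the far side. Next I'll measure these.

```bash
cat > h.py <<'E'
import numpy as np,cv2
def K(c): return c["intrinsics"],np.array([float(c["k1"]),0,0,0])
def ray(c,uv):
    k,d=K(c); 
    n=cv2.undistortPoints(np.array(uv,float).reshape(-1,1,2),k,d).reshape(-1,2)
    T=c["extrinsics"]; r=np.c_[n,np.ones(len(n))]@T[:3,:3].T
    return T[:3,3],r
def plane(c,uv,z):
    o,r=ray(c,uv); return o+r*((z-o[2])/r[:,2])[:,None]
def cloud(c):
    z=c["range_z"]; v,u=np.mgrid[:z.shape[0],:z.shape[1]]
    o,r=ray(c,np.c_[u.ravel(),v.ravel()])
    return (o+r*z.reshape(-1,1)).reshape(*z.shape,3)
def proj(c,P):
    T=np.linalg.inv(c["extrinsics"]); k,d=K(c)
    return cv2.projectPoints(np.array(P,float).reshape(-1,1,3),cv2.Rodrigues(T[:3,:3])[0],T[:3,3],k,d)[0].reshape(-1,2)
E
python3 - <<'E'
from h import *
for n,(x0,x1,y0,y1) in dict(top=(240,400,155,310),scene=(220,390,185,280)).items():
    c=np.load(n+"0.npz"); P=cloud(c)
    cv2.imwrite(f"pics/{n}0z.png",cv2.resize(c["color"][y0:y1,x0:x1,::-1],None,fx=4.5,fy=4.5 if n=="scene" else 3.8,interpolation=cv2.INTER_CUBIC))
    S=P[y0:y1,x0:x1]; z=S[...,2]
    for nm,lo in(("thick",0.045),("mid",.028)):
        m=((z>lo)&(z<.1)).astype(np.uint8)
        k,l,st,ce=cv2.connectedComponentsWithStats(m)
        for i in range(1,k):
            if st[i,4]>30:
                Q=S[l==i]; q=Q[:,:2]-Q[:,:2].mean(0); w=np.linalg.svd(q,full_matrices=False)[2][0]; t=q@w
                print(n,nm,st[i],Q[:,:2].mean(0).round(4),"zmax",np.percentile(Q[:,2],[50,98]).round(4),"dir",w.round(3),"ext",t.min().round(3),t.max().round(3))
    print(n,"board z",np.median(z[(z>.005)&(z<.02)]))
c=np.load("top0.npz");print(plane(c,[[285,232],[353,236.5],[319,234]],.012).round(4))
E
```

```text
top thick [ 47  90  59  24 871] [ 0.4769 -0.0289] zmax [0.0608 0.0681] dir [-0.119 -0.993] ext -0.078 0.079
top mid [ 52  45  58  11 496] [ 0.6196 -0.0391] zmax [0.0395 0.0463] dir [-0.011 -1.   ] ext -0.079 0.079
top mid [ 47  90  59  25 930] [ 0.4768 -0.029 ] zmax [0.0602 0.0681] dir [-0.119 -0.993] ext -0.079 0.079
top board z 0.014533909080317375
scene thick [ 54  34  41  22 431] [ 0.4662 -0.0328] zmax [0.0585 0.065 ] dir [-0.098 -0.995] ext -0.083 0.059
scene mid [ 78  21  44  15 248] [ 0.6138 -0.0441] zmax [0.0364 0.043 ] dir [-0.002 -1.   ] ext -0.085 0.076
scene mid [ 53  34  45  26 635] [ 0.4635 -0.0375] zmax [0.053  0.0645] dir [-0.068 -0.998] ext -0.088 0.072
scene board z 0.01303941052464963
[[ 0.5453  0.0574  0.012 ]
 [ 0.537  -0.132   0.012 ]
 [ 0.5418 -0.0372  0.012 ]]
```

View pics/top0z.png

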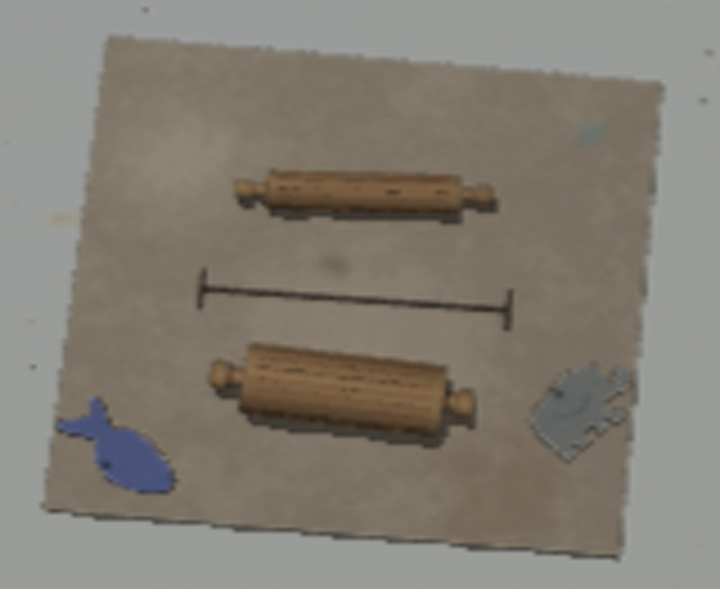

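View pics/scene0z.png

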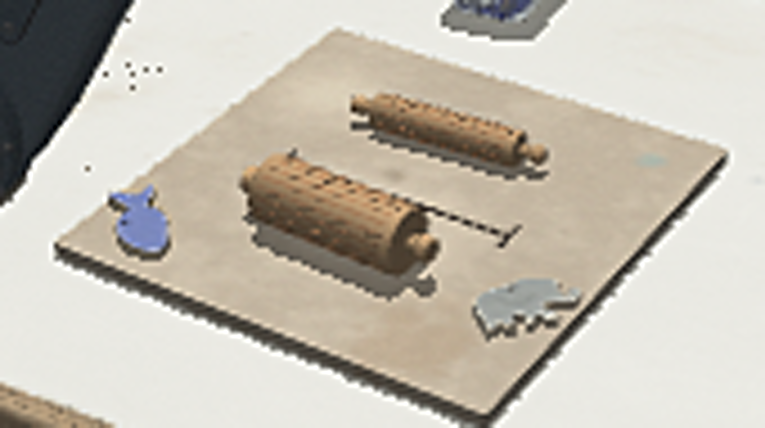

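```bash
cat > meas.py <<'E'
from h import *
def measure(c,zr=.037,verbose=True):
    img=c["color"]; hsv=cv2.cvtColor(img,cv2.COLOR_RGB2HSV); P=cloud(c)
    roi=proj(c,[[.36,.15,.012],[.7,.15,.012],[.7,-.22,.012],[.36,-.22,.012]])
    R=np.zeros(img.shape[:2],np.uint8); cv2.fillConvexPoly(R,cv2.convexHull(roi.astype(np.int32)),1)
    m=((P[...,2]>.03)&(P[...,2]<.1)&(R>0)).astype(np.uint8)
    k,l,st,ce=cv2.connectedComponentsWithStats(m); out=[]
    for i in range(1,k):
        if st[i,4]<150: continue
        cn=max(cv2.findContours((l==i).astype(np.uint8),cv2.RETR_EXTERNAL,cv2.CHAIN_APPROX_NONE)[0],key=len)
        w=P[l==i]; thick=np.median(w[:,2])>.048
        q=plane(c,cn.reshape(-1,2),.037 if thick else .026)[:,:2].astype(np.float32)
        (cx,cy),(a,b),_=rr=cv2.minAreaRect(q); bx=cv2.boxPoints(rr); e=[bx[1]-bx[0],bx[2]-bx[1]]
        e=max(e,key=np.linalg.norm); e=e/np.linalg.norm(e); e=e*np.sign(e[1])
        # side-edge fit within body
        n=np.array([e[1],-e[0]]); cc=np.array([cx,cy])
        for _ in range(3):
            t=(q-cc)@e; s=(q-cc)@n; body=abs(t)<.052
            A=np.polyfit(t[body&(s>0)],s[body&(s>0)],1); B=np.polyfit(t[body&(s<0)],s[body&(s<0)],1)
            cc=cc+n*(A[1]+B[1])/2; e=e+n*(A[0]+B[0])/2; e/=np.linalg.norm(e); n=np.array([e[1],-e[0]])
        out.append(("thick" if thick else "thin",cc,e)); 
        if verbose: print(out[-1][0],cc.round(4),e.round(3),"w",(A[1]-B[1]).round(4),"L",max(a,b))
    return out
E
python3 - <<'E'
from meas import *
for n in("top","scene"):
    c=np.load(n+"0.npz"); print(n); o=measure(c)
c=np.load("top0.npz"); g=cv2.cvtColor(c["color"],cv2.COLOR_RGB2GRAY).astype(float)
pts=[]
for u in range(289,350):
    vs=np.arange(228,242); col=g[228:242,u]; w=np.clip(np.median(col)-col-12,0,None)
    if w.sum()>0: pts.append((u,(w*vs).sum()/w.sum()))
pts=np.array(pts); f=np.polyfit(pts[:,0],pts[:,1],1); print(f,np.std(pts[:,1]-np.polyval(f,pts[:,0])))
L=plane(c,[[285,np.polyval(f,285)],[353,np.polyval(f,353)]],.012)[:,:2];d=L[0]-L[1];print(L,np.linalg.norm(d),"mid",L.mean(0),"dir",d/np.linalg.norm(d))
# ray intersection of roller end-knobs, two views
E
```

```text
top
thin [ 0.6217 -0.0395] [0.017 1.   ] w 0.0249 L 0.1583644151687622
thick [ 0.4775 -0.0294] [0.121 0.993] w 0.0479 L 0.15972021222114563
scene
thin [ 0.6296 -0.0359] [0.026 1.   ] w 0.0287 L 0.15976518392562866
thick [ 0.4813 -0.028 ] [0.127 0.992] w 0.067 L 0.1709163784980774
[8.28692719e-02 2.07013192e+02] 0.08217382742949918
[[ 0.54909863  0.05751969]
 [ 0.53761847 -0.13201157]] 0.1898786178502934 mid [ 0.54335855 -0.03724594] dir [0.06046052 0.99817059]
```

{"method": "send_rows", "body": {
  "steps": [0.055,0.419,-0.415,0.05,0.525,0.055,0.419,-0.415,0.05,0.525,0.055,0.419,-0.415,0.05,0.525,0.055,0.419,-0.415,0.05,0.525,0.055,0.419,-0.415,0.05,0.525,0.055,0.419,-0.415,0.05,0.525,0.055,0.419,-0.415,0.05,0.525,0.055,0.419,-0.415,0.05,0.525],
  "force": 20
}}

```text
time: 1.1
position: [0.4335, -0.1113, 0.1802]
tool_rot: [0.998, -0.061, -0.0, -0.001]
ft_force: [2.2, -0.4, 0.2]
grip_width: 0.0547
```

```bash
cat > go.py <<'E'
import sys,numpy as np
from rig import robot
from scipy.spatial.transform import Rotation as R
o=robot.get_obs(); p=np.array(o["position"]); M=R.from_quat(o["tool_rot"]).as_matrix()
print("t",o["time"],"p",p.round(4),"x",M[:,0].round(3),"z",M[:,2].round(4),"F",np.round(o["ft_force"],2),"w",round(o["grip_width"],4))
if len(sys.argv)>3: print("shift to",(M.T@(np.array(sys.argv[1:4],float)-p)).round(4))
if len(sys.argv)>4:
    a=float(sys.argv[4]); print("turn",-(a-np.arctan2(M[1,0],M[0,0])))
E
python3 go.py .4676 -.0282 .1 -.121
python3 - <<'E'
from h import *
a=np.load("top0.npz");b=np.load("scene0.npz")
for u,v in(((342.4,260.8),(314.9,239.7)),):
    o1,r1=ray(a,u);o2,r2=ray(b,v); s=np.linalg.lstsq(np.c_[r1[0],-r2[0]],o2-o1,rcond=None)[0]
    print(o1+s[0]*r1[0],o2+s[1]*r2[0])
E
```

```text
t 1.1 p [ 0.4335 -0.1113  0.1802] x [ 0.993 -0.121 -0.   ] z [-2.0e-04  1.8e-03 -1.0e+00] F [ 2.19 -0.44  0.2 ] w 0.0547
shift to [ 0.0238 -0.0865  0.0803]
turn -0.0007079938885662107
[ 0.46836474 -0.10119089  0.03789595] [ 0.46986645 -0.10360371  0.03813323]
```

{"method": "send_rows", "body": {
  "steps": [0.055,0.024,-0.0865,0.02,0,0.055,0.024,-0.0865,0.05,0,0.055,0.024,-0.0865,0.085,0,0.055,0.024,-0.0865,0.095,0,0.055,0.024,-0.0865,0.105,0,0.055,0.024,-0.0865,0.105,0]
}}

```text
time: 1.85
position: [0.4679, -0.0287, 0.0754]
tool_rot: [0.998, -0.061, -0.0, -0.001]
ft_force: [0.4, 0.4, -0.4]
grip_width: 0.055
```

```bash
python3 go.py .4676 -.0282 .062 -.121; python3 - <<'E'
from rig import cams
import cv2
for n in("wrist","scene"):
    c=cams.camera(n)["color"]; 
    if n=="scene": c=cv2.resize(c[170:300,200:400],None,fx=4,fy=4)
    cv2.imwrite(f"pics/{n}1.png",c[:,:,::-1])
E
```

```text
t 1.85 p [ 0.4679 -0.0287  0.0754] x [ 0.992 -0.123 -0.   ] z [-1.0e-04  1.8e-03 -1.0e+00] F [ 0.41  0.45 -0.37] w 0.055
shift to [-0.0003 -0.0004  0.0134]
turn -0.0018144995015246385
```

View pics/wrist1.png

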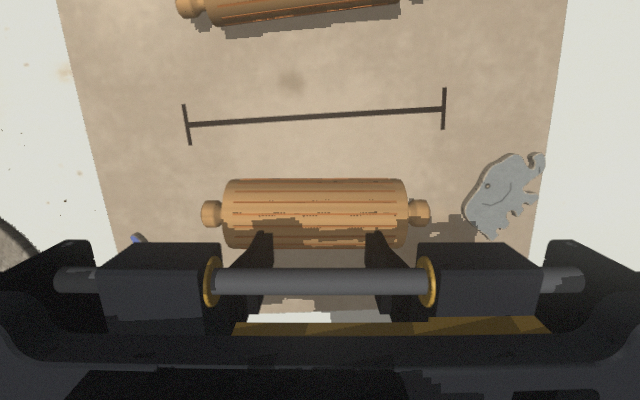

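View pics/scene1.png

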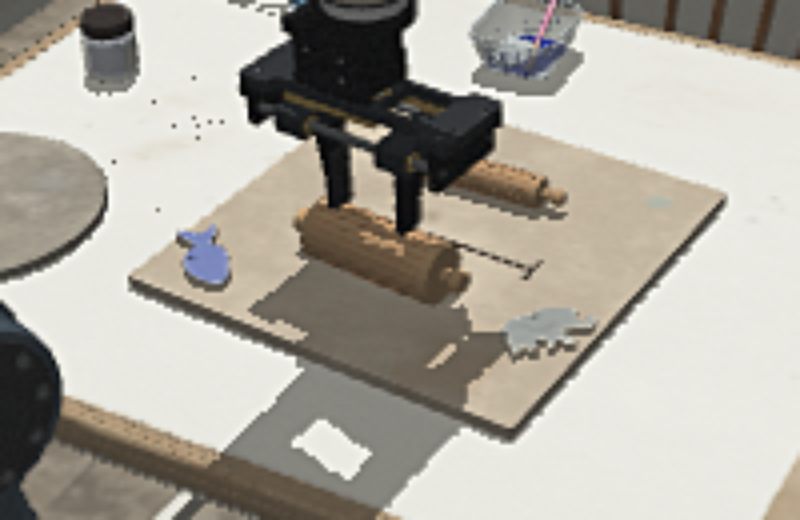

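The wrist view shows the roller across (315,214), with the line above it from (187,125) to (444,108). Both fingertips are just over the roller's back half. I'll lower onto it slowly.

{"method": "send_rows", "body": {
  "steps": [0.055,0,0,0.008,0,0.055,0,0,0.0105,0,0.055,0,0,0.0115,0,0.055,0,0,0.0125,0,0.055,0,0,0.013,0,0.055,0,0,0.013,0]
}}

```text
time: 2.7
position: [0.4684, -0.0287, 0.0631]
tool_rot: [0.998, -0.061, 0.001, -0.001]
ft_force: [-0.7, -0.3, 0.4]
grip_width: 0.0551
```

{"method": "send_rows", "body": {
  "steps": [0.055,0,0,0.0005,0,0.055,0,0,0.001,0,0.055,0,0,0.0015,0,0.055,0,0,0.0015,0]
}}

```text
time: 3.2
position: [0.4697, -0.0289, 0.0626]
tool_rot: [0.998, -0.061, 0.002, -0.0]
ft_force: [-0.8, 1.0, 9.6]
grip_width: 0.055
```

{"method": "send_rows", "body": {
  "steps": [0.055,0.004,0,0.001,0,0.055,0.01,0,0.001,0,0.055,0.016,0,0.001,0,0.055,0.022,0,0.001,0,0.055,0.028,0,0.001,0,0.055,0.032,0,0.001,0,0.055,0.034,0,0.001,0,0.055,0.034,0,0.001,0]
}}

```text
time: 4.2
position: [0.5047, -0.0331, 0.0627]
tool_rot: [0.998, -0.061, 0.004, -0.0]
ft_force: [1.4, 1.9, 6.7]
grip_width: 0.0549
```

```bash
python3 go.py; python3 - <<'E'
from rig import cams
import cv2
for n in("wrist",):
    c=cams.camera(n)["color"]; 
    cv2.imwrite(f"pics/{n}2.png",c[:,:,::-1])
E
```

```text
t 4.2 p [ 0.5047 -0.0331  0.0627] x [ 0.992 -0.123  0.007] z [ 7.4e-03  2.0e-04 -1.0e+00] F [1.41 1.89 6.67] w 0.0549
```

View pics/wrist2.png

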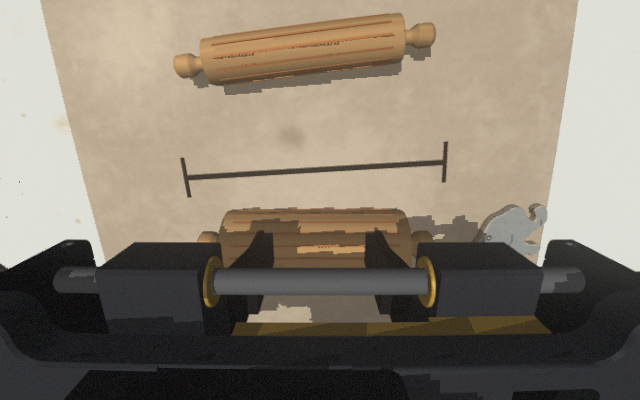

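{"method": "send_rows", "body": {
  "steps": [0.055,0,0,-0.006,0,0.055,0,0,-0.015,0,0.055,-0.01,0,-0.015,0,0.055,-0.02,0,-0.015,0,0.055,-0.02,0,-0.015,0,0.055,-0.02,0,-0.015,0]
}}

```text
time: 5.0
position: [0.4847, -0.0307, 0.0774]
tool_rot: [0.998, -0.062, 0.004, -0.0]
ft_force: [-0.4, 0.4, -0.5]
grip_width: 0.0552
```

```bash
python3 go.py; cat > w.py <<'E'
import sys
from rig import cams
from h import *
n=sys.argv[1]
c=cams.camera("wrist"); np.savez(n+".npz",**c); cv2.imwrite(f"pics/{n}.png",c["color"][:,:,::-1])
E
python3 w.py wrist3
python3 - <<'E'
from h import *
c=np.load("wrist3.npz"); print(proj(c,[[.5434,-.0372,.012]]))
P=cloud(c); m=(P[...,2]>.03)&(P[...,2]<.07)
Q=P[m]; Q=Q[abs(Q[:,1]+.03)<.055]; Q=Q[Q[:,0]<.56]
print(len(Q)); 
for x in np.arange(.48,.55,.004):
    q=Q[abs(Q[:,0]-x)<.002]; print(x.round(3),len(q),np.median(q[:,2]).round(4) if len(q) else '')
E
```

```text
t 5.0 p [ 0.4847 -0.0307  0.0774] x [ 0.992 -0.123  0.007] z [ 7.4e-03  2.0e-04 -1.0e+00] F [-0.45  0.36 -0.55] w 0.0552
[[318.68297056 137.80690748]]
11318
0.48 464 0.0595
0.484 643 0.0607
0.488 769 0.062
0.492 898 0.0623
0.496 1039 0.0622
0.5 1107 0.0616
0.504 1152 0.0604
0.508 1217 0.058
0.512 1315 0.0544
0.516 1123 0.0511
0.52 730 0.0473
0.524 301 0.0432
0.528 1 0.0382
0.532 0 
0.536 0 
0.54 0 
0.544 0 
0.548 0
```

View pics/wrist3.png

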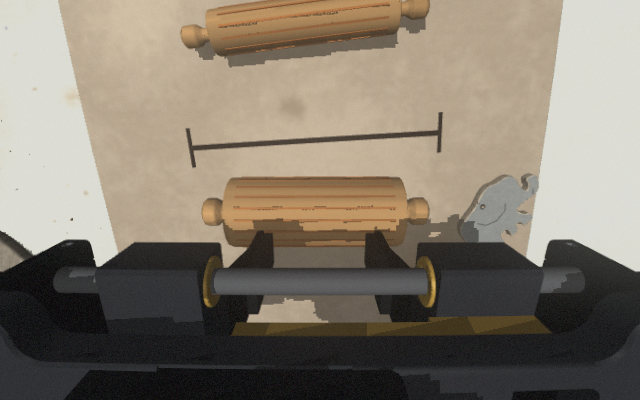

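```bash
cat > wm.py <<'E'
import sys
from h import *
from scipy.optimize import least_squares
def wm(c,guess,line=True):
    P=cloud(c); Q=P[(P[...,2]>.04)&(P[...,2]<.072)]
    Q=Q[(abs(Q[:,1]+.033)<.05)&(abs(Q[:,0]-guess)<.03)]
    def f(p):
        d=np.array([p[1],1]);n=np.array([1,-p[1]])/np.linalg.norm(d)
        return np.hypot((Q[:,:2]-[p[0],-.035])@n,Q[:,2]-p[2])-.025
    r=least_squares(f,[guess,.1,.037],loss="soft_l1",f_scale=.001); p=r.x
    print("roller at y=-.035: x",p[0].round(4),"slope",p[1].round(3),"z",p[2].round(4),"n",len(Q),"rms",np.median(abs(f(p))).round(4))
    if line:
        g=cv2.cvtColor(c["color"],cv2.COLOR_RGB2GRAY).astype(float); pts=[]
        for y in np.linspace(-.115,.045,60):
            s=np.linspace(-.01,.01,41); w3=np.c_[.5434+.06*(y+.0372)+s,0*s+y,0*s+.012]
            uv=proj(c,w3); 
            if uv.min()<0 or uv[:,0].max()>638 or uv[:,1].max()>398: continue
            col=cv2.remap(g.astype(np.float32),uv[:,:1].astype(np.float32),uv[:,1:].astype(np.float32),cv2.INTER_LINEAR).ravel()
            w=np.clip(np.median(col)-col-25,0,None)
            if w.sum()>30 and np.sum(w>0)<18: pts.append((y,w3[:,0]@w/w.sum()))
        pts=np.array(pts)
        if len(pts)>5:
            k=np.polyfit(pts[:,0]+.035,pts[:,1],1); res=abs(pts[:,1]-np.polyval(k,pts[:,0]+.035)); k=np.polyfit(pts[res<.001,0]+.035,pts[res<.001,1],1)
            print("line at y=-.035: x",k[1].round(4),"slope",k[0].round(3),len(pts)," remaining",(k[1]-p[0]).round(4))
if __name__=="__main__": wm(np.load(sys.argv[1]+".npz"),float(sys.argv[2]))
E
python3 wm.py wrist3 .495; python3 wm.py wrist3 .493
```

```text
roller at y=-.035: x 0.4934 slope 0.12 z 0.0376 n 9925 rms 0.0004
line at y=-.035: x 0.5423 slope 0.063 60  remaining 0.0489
roller at y=-.035: x 0.4933 slope 0.12 z 0.0376 n 9876 rms 0.0004
line at y=-.035: x 0.5423 slope 0.063 60  remaining 0.0489
```

{"method": "send_rows", "body": {
  "steps": [0.055,0,0,0.009,0,0.055,0,0,0.0135,0,0.055,0,0,0.015,0,0.055,0,0,0.016,0,0.055,0,0,0.016,0]
}}

```text
time: 5.68
position: [0.4866, -0.031, 0.0625]
tool_rot: [0.998, -0.062, 0.006, -0.0]
ft_force: [-0.3, 1.9, 9.4]
grip_width: 0.055
```

{"method": "send_rows", "body": {
  "steps": [0.055,0.004,0,0.001,0,0.055,0.009,0,0.001,0,0.055,0.015,0,0.001,0,0.055,0.021,0,0.001,0,0.055,0.027,0,0.001,0,0.055,0.031,0,0.001,0,0.055,0.033,0,0.001,0,0.055,0.033,0,0.001,0]
}}

```text
time: 6.68
position: [0.5208, -0.0351, 0.0628]
tool_rot: [0.998, -0.062, 0.007, 0.0]
ft_force: [0.9, 0.9, 8.2]
grip_width: 0.0554
```

{"method": "send_rows", "body": {
  "steps": [0.055,0,0,-0.006,0,0.055,0,0,-0.015,0,0.055,-0.01,0,-0.015,0,0.055,-0.018,0,-0.015,0,0.055,-0.018,0,-0.015,0,0.055,-0.018,0,-0.015,0]
}}

```text
time: 7.42
position: [0.5027, -0.033, 0.0774]
tool_rot: [0.998, -0.062, 0.007, 0.0]
ft_force: [0.1, 0.9, -0.3]
grip_width: 0.0553
```

```bash
python3 go.py; python3 w.py wrist4; python3 wm.py wrist4 .51
```

```text
t 7.425 p [ 0.5027 -0.033   0.0774] x [ 0.992 -0.123  0.014] z [ 0.0143 -0.0011 -0.9999] F [ 0.12  0.88 -0.29] w 0.0553
roller at y=-.035: x 0.5113 slope 0.12 z 0.0376 n 9809 rms 0.0004
line at y=-.035: x 0.542 slope 0.057 60  remaining 0.0307
```

{"method": "send_rows", "body": {
  "steps": [0.055,0,0,0.009,0,0.055,0,0,0.0135,0,0.055,0,0,0.015,0,0.055,0,0,0.016,0,0.055,0,0,0.016,0]
}}

```text
time: 8.1
position: [0.5048, -0.0332, 0.0625]
tool_rot: [0.998, -0.062, 0.009, 0.0]
ft_force: [1.6, 1.1, 9.0]
grip_width: 0.0555
```

{"method": "send_rows", "body": {
  "steps": [0.055,0.004,0,0.001,0,0.055,0.009,0,0.001,0,0.055,0.015,0,0.001,0,0.055,0.021,0,0.001,0,0.055,0.027,0,0.001,0,0.055,0.03,0,0.001,0,0.055,0.031,0,0.001,0,0.055,0.031,0,0.001,0]
}}

```text
time: 9.1
position: [0.5368, -0.0371, 0.0629]
tool_rot: [0.998, -0.062, 0.01, 0.0]
ft_force: [0.5, 0.8, 6.4]
grip_width: 0.0552
```

{"method": "send_rows", "body": {
  "steps": [0.055,0,0,-0.006,0,0.055,0,0,-0.015,0,0.055,-0.01,0,-0.015,0,0.055,-0.018,0,-0.015,0,0.055,-0.018,0,-0.015,0,0.055,-0.018,0,-0.015,0]
}}

```text
time: 9.85
position: [0.5187, -0.0349, 0.0774]
tool_rot: [0.998, -0.062, 0.011, 0.0]
ft_force: [-0.1, -0.4, -0.3]
grip_width: 0.0552
```

```bash
python3 go.py; python3 w.py wrist5; python3 wm.py wrist5 .527
```

```text
t 9.85 p [ 0.5187 -0.0349  0.0774] x [ 0.992 -0.123  0.021] z [ 0.0209 -0.0022 -0.9998] F [-0.12 -0.38 -0.32] w 0.0552
roller at y=-.035: x 0.5281 slope 0.12 z 0.0376 n 9850 rms 0.0004
line at y=-.035: x 0.5453 slope 0.105 13  remaining 0.0172
```

View pics/wrist5.png

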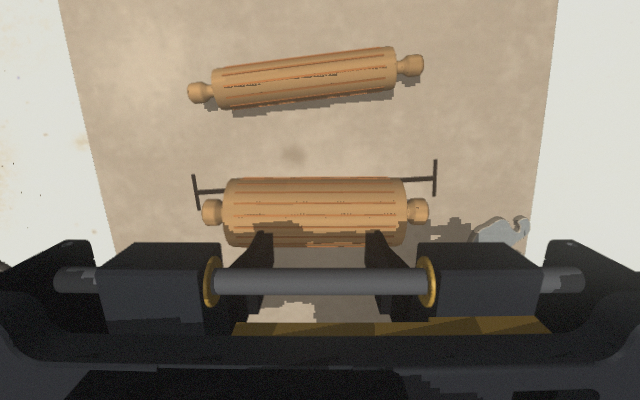

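{"method": "send_rows", "body": {
  "steps": [0.055,0,0,0.009,0,0.055,0,0,0.0135,0,0.055,0,0,0.015,0,0.055,0,0,0.016,0,0.055,0,0,0.016,0]
}}

```text
time: 10.52
position: [0.5207, -0.0351, 0.0625]
tool_rot: [0.998, -0.062, 0.012, 0.001]
ft_force: [0.9, 0.9, 7.7]
grip_width: 0.0546
```

{"method": "send_rows", "body": {
  "steps": [0.055,0.004,0,0.001,0,0.055,0.009,0,0.001,0,0.055,0.014,0,0.001,0,0.055,0.019,0,0.001,0,0.055,0.022,0,0.001,0,0.055,0.024,0,0.001,0,0.055,0.025,0,0.001,0,0.055,0.025,0,0.001,0]
}}

```text
time: 11.52
position: [0.5467, -0.0383, 0.0629]
tool_rot: [0.998, -0.062, 0.014, 0.001]
ft_force: [-0.4, 0.8, 5.7]
grip_width: 0.055
```

{"method": "send_rows", "body": {
  "steps": [0.055,0,0,-0.005,0,0.055,0,0,-0.015,0,0.055,-0.01,0,-0.025,0,0.055,-0.018,0,-0.025,0,0.055,-0.018,0,-0.025,0,0.055,-0.018,0,-0.025,0]
}}

```text
time: 12.28
position: [0.5281, -0.036, 0.0873]
tool_rot: [0.998, -0.062, 0.014, 0.001]
ft_force: [-0.2, -0.6, -0.2]
grip_width: 0.0548
```

```bash
python3 go.py; python3 w.py wrist6; python3 wm.py wrist6 .542
```

```text
t 12.275 p [ 0.5281 -0.036   0.0873] x [ 0.992 -0.124  0.027] z [ 0.027  -0.0031 -0.9996] F [-0.21 -0.62 -0.17] w 0.0548
roller at y=-.035: x 0.542 slope 0.12 z 0.0376 n 9570 rms 0.0004
line at y=-.035: x 0.5463 slope 0.12 12  remaining 0.0043
```

View pics/wrist6.png

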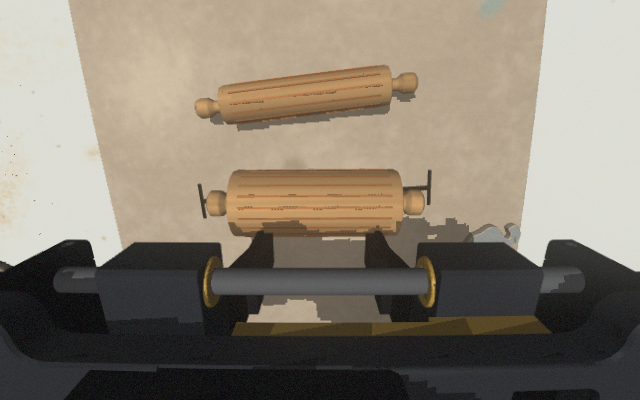

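The roller now sits over the line at x ≈ 0.542. The ticks show at (202,201) and (429,187). I'll lift off and back away, then check with the top camera.

{"method": "send_rows", "body": {
  "steps": [0.055,0,0,-0.05,0,0.055,0,0,-0.1,0,0.055,0,0.06,-0.12,0,0.055,0,0.12,-0.12,0,0.055,0,0.18,-0.12,0,0.055,0,0.24,-0.12,0,0.055,0,0.3,-0.12,0,0.055,0,0.3,-0.12,0]
}}

```text
time: 13.32
position: [0.4877, -0.3387, 0.2069]
tool_rot: [0.998, -0.065, 0.014, 0.002]
ft_force: [-0.0, 0.6, 0.0]
grip_width: 0.0553
```

```bash
python3 - <<'E'
from rig import cams,robot
from meas import *
for n in("top","scene"):
    c=cams.camera(n); np.savez(n+"9.npz",**c); print(n); measure(c)
    cv2.imwrite(f"pics/{n}9.png",cv2.resize(c["color"][150:310,230:410],None,fx=4,fy=3.7)[:,:,::-1] if n=="top" else c["color"][:,:,::-1])
E
```

```text
top
thin [ 0.6218 -0.0395] [0.009 1.   ] w 0.0249 L 0.1583644151687622
thick [ 0.5436 -0.0369] [0.12  0.993] w 0.048 L 0.1604347974061966
scene
thin [ 0.5735 -0.0271] [0.071 0.997] w 0.0907 L 0.17043589055538177
```

View pics/top9.png

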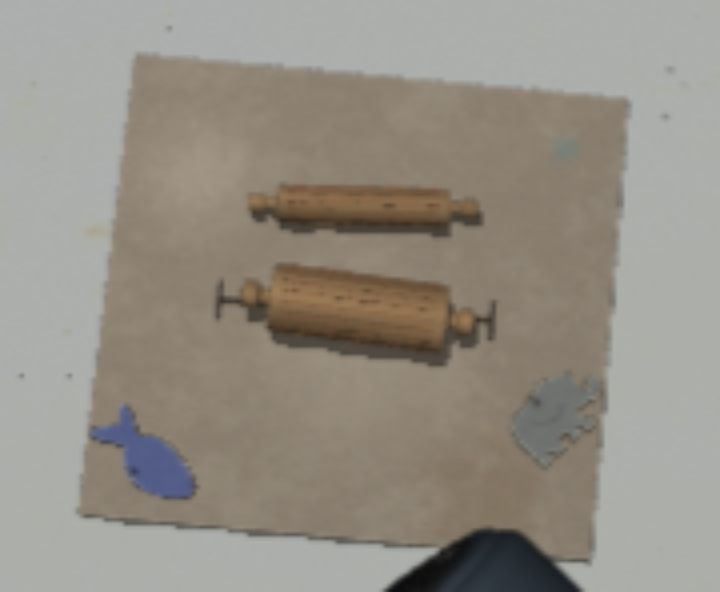

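```bash
python3 -c "
from rig import hand_in; print(hand_in())"
```

```text
the job is handed in; nothing more can be done
None
```

I rolled the thick roller onto the line with the two parted fingertips pressing lightly on its top. It took four strokes, and I stopped and lifted clear after each one. The last pressing force I read was never above about 10 N. I then retreated and handed in at about 13.4 s.

**Position:** In the last top view the roller's centre is (0.5436, −0.0369), against the line's middle at (0.5434, −0.0372), so it is under 1 mm off. It lies about 0.06 rad from parallel, within the 0.15 allowed. The wrist camera agreed, with the roller at x = 0.542 and the line, measured earlier, at 0.542.

**Rolling:** The roller moved about 66 mm, half as far as the tips, as it would without slipping. That is about 2.6 rad of turn, worked out from the distance and not measured directly.

**Bystanders:** The thin roller measured the same as at the start, to within 0.1 mm in the top view. The fish and elephant look unmoved. I did not measure the jar and timer, but the arm stayed well clear of them.

**Checks that failed:**
- The last two wrist-camera line fits (0.545 and 0.546) were wrong because the roller hid the line, so I ignored them.
- The last scene-camera fit merged the two rollers and was unusable.

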